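# Sample tile up, magnifier over the rosette

### The job

Set me up to engrave: first stand the clay sample tile upright on one of its short edges on the little wooden plinth and let go of it. Then take the brass magnifier by its neck, at its balance point, and hold it level with the lens centred about 8 cm above the rosette on the plate; finish while still holding it there, so that I can work under it. Do not touch the plate, and leave everything else on the bench where it is.

Things in the scene. Friction and masses are not known exactly. Their poses are not given: they have to be found in the camera images.
- tile: Brown fired clay tile, 100 (x) x 56 (y) x 14 (z) mm, about 155 g (120 to 195), white engraved rosette on its top face. Origin at its centre, z up at the start. It starts lying flat, underside 18 mm above the bench, on two joined wooden slats (fixed, 90 mm along its x, 36 mm across), so its long sides overhang by about 10 mm each and the fingertips can pass below its underside there.
- plinth: Small dark hardwood plinth, fixed, flat top 70 (x) x 100 (y) mm, 18 mm high. Origin at the centre of its underside on the bench; x and y along its sides.
- magnifier: Brass hand magnifier lying on the bench, 250 to 355 g. Origin: lens centre, at the underside; z up through the lens, x from lens to handle. Rim 80 mm across, 14 mm high; square neck 12 x 12 mm from x = 40 to 80 mm; slender round handle (10 to 14 mm) to x = 205 mm; their axis is 7 mm above the underside. Its lens end is heavy: it balances at x = 59 mm on the neck, not at its middle (x = 82 mm).
- plate: Brown clay plate, 200 mm across, 18 mm high, 0.85 kg, lying loose on a low banding wheel (176 mm across, 60 mm high, fixed). Origin at the centre of its underside, 60 mm above the bench; z up. White engraved lines divide its flat floor (9 mm above the origin) into eight fields.
- rosette (a point): Centre of the white engraved rosette (34 mm across, eight petals) on the plate's floor, 50 mm from the plate's centre along the plate's x, 69 mm above the bench. Only one field of the plate has a rosette.
- teapot: Bystander: small brown clay teapot, 78 mm high, body 90 mm across, 140 mm over spout (+y) and handle (-y). Origin at the centre of its underside.
- cup_near: Bystander: brown clay cup, 58 mm across, 36 mm high, between the robot and the plate. Origin under its centre.
- cup_far: Bystander: brown clay cup, 58 mm across, 36 mm high, beyond the plate. Origin under its centre.
- knife: Bystander: engraving knife, 145 mm long along its x, 9 mm high, lying beyond the plate. Origin about its middle, on the bench.
- seal: Bystander: standing stone seal, 24 x 24 x 64 mm, at the far left. Origin under its centre.
- paste_tin: Bystander: flat white ceramic paste box, 58 mm across, 25 mm high, at the far right. Origin under its centre.
There are look-alikes about, which are no part of the job. What is shaped like the plinth but green is not meant. What is shaped like the tile but orange is not meant.

How it is judged:
By the outcome, as a careful person would: the job done as asked, in the order asked, and still so for the second after the job is handed in, while the arm keeps its last pose, push and grip.
It also fails if it takes over 58 s, if anything falls off the work surface, if the arm or the gripper's body presses on something with over 40 N, if the wrist force passes 120 N, or if a joint passes its speed limit or range.

### The arm

A 6-joint arm with a two-finger parallel gripper is mounted at the origin on the work surface. World frame = base frame: x ahead of the robot, y to its left, z up, the work surface at z = 0. Lengths are in m, angles in rad, forces in N, time in s.
With the tool pointing down it reaches from about 0.325 to 1 m from the base axis. Payload 5.1 kg.
Tool frame: the origin (TCP) lies midway between the tips of the shut fingers; the grasp point (between the pads) lies 19 mm behind it (ctrl.tcp_to_grasp is the y of the grasp point in the tool frame, in m); y points along the fingers, z is the direction in which the jaws open and shut, and the axes are right-handed (so a half turn about y gives the same grasp; the last joint's range is limited). The gripper opens to 85 mm and grips with 20 to 120 N. Pads are 22 mm wide; open, the fingers measure 114 mm over their backs; the gripper's body (76 mm by 85 mm) begins 54 mm behind the grasp point. The pads swing forward as they close: fully open they stand 13 mm farther back than shut.
Start: joints at [-1.292, 0.124, 1.65, -0, 1.367, -0.083], TCP at [0.23, -0.608, 0.231] pointing down, gripper open.
Joint ranges: [-2.61, 2.61], [-1.02, 2.33], [0.03, 2.71], [-1.35, 4.49], [0.32, 2.68], [-2.91, 2.91]. Speed limits (rad/s): [2.57, 2.57, 3.14, 3.14, 3.14, 3.14].

### API

Orientations are given as a unit quaternion [x, y, z, w].
In Python, from station import ctrl, eyes gives the robot as it stands. The module is installed in compiled form; this text tells all that it offers. Calls block until the motion is done:
- ctrl.goto(position, orientation): joint-space move of the TCP to a pose.
- ctrl.move_l(position, rotation=None, feed=0.15): straight line of the TCP; rotation=None keeps the orientation; feed is the mean speed in m/s.
- ctrl.move_j(angles): joint-space move.
- ctrl.grip(opening, grasp_force=None): opening from 0.0 (shut) to 1.0 (fully open); grasp_force is the grip in N (None keeps the last); returns when the fingers have stopped.
- ctrl.sleep(seconds).
- ctrl.ik(position, orientation): joint angles nearest the present ones, or None.
- ctrl.read_state(): the state.
- eyes.get_image(name): name is "scene" or "side" or "wrist"; returns a dict with "image" (384x512x3 uint8, blue, green, red), "vertical_fov" (degrees; the focal length in pixels is half the picture's height over the tangent of half this angle, whatever the lens; pixels are square), "cx", "cy" (the principal point, pixels), "dist" ([k1, k2, p1, p2, k3] as OpenCV has them; the pictures are not rectified), "world_from_camera" (4x4, takes a point from camera to world coordinates). Camera axes: x right, y up, looking along -z (the intrinsics and any distortion apply to the point x, -y, -z); pixel columns grow to the right and rows downward; lengths in m; the calibration is good to about 2 mm. A picture is of the moment at which its call begins. There is no depth.
A pose or a line that the arm cannot do raises ctrl.Unreachable and nothing moves.
- ctrl.finish_job(): hands the job in, once; it reports no verdict.
The state is a dict: "clock": time; "joint_positions": joint angles; "qd": joint speeds; "joint_efforts": joint torques, N m; "eef_pos": TCP position; "eef_rot": TCP orientation; "contact_force": force on the tool from outside, world axes, zero at the start; "moment": the same for the moment, N m; "opening": opening from 0.0 (shut) to 1.0 (fully open).
Only numpy, scipy, OpenCV 4.12 (cv2) and the standard library are available. Lean on these libraries where they do the work, as an engineer would, in place of code of your own. Each camera call takes 0.05 s, during which the arm holds its last target. There are 200 camera calls.

## Working session

There is one attempt and no reset: what is moved stays moved. The work goes in short steps, each a Python script; the robot and the scene stay as the last script left them, time stands still between calls to the robot, and variables do not carry over. Pictures are saved under pics/ and viewed, about 8 in all and at most 12, crops included, and the job is handed in when it is done.

```bash
mkdir -p pics; cat > h.py <<'E'
import numpy as np, cv2
from scipy.spatial.transform import Rotation as R
from station import ctrl, eyes
def K(d):
    h=d["image"].shape[0]; f=h/2/np.tan(np.radians(d["vertical_fov"])/2)
    return np.array([[f,0,d["cx"]],[0,f,d["cy"]],[0,0,1.]])
def ray(d,px):
    u=cv2.undistortPoints(np.array(px,float).reshape(-1,1,2),K(d),np.array(d["dist"],float)).reshape(-1,2)
    c=np.c_[u[:,0],-u[:,1],-np.ones(len(u))]; T=np.array(d["world_from_camera"])
    return T[:3,3],c@T[:3,:3].T
def onz(d,px,z):
    o,v=ray(d,px); return o+v*((z-o[2])/v[:,2])[:,None]
def proj(d,P):
    T=np.linalg.inv(np.array(d["world_from_camera"])); p=np.atleast_2d(P)@T[:3,:3].T+T[:3,3]
    return cv2.projectPoints(p*[1,-1,-1],np.zeros(3),np.zeros(3),K(d),np.array(d["dist"],float))[0].reshape(-1,2)
def rot(y,z):
    y=np.array(y,float);y/=np.linalg.norm(y);z=np.array(z,float);z-=y*(z@y);z/=np.linalg.norm(z)
    return R.from_matrix(np.c_[np.cross(y,z),y,z]).as_quat()
E
python3 - <<'E'
from h import *
import pickle
D={n:eyes.get_image(n) for n in("scene","side","wrist")}
pickle.dump(D,open("d0.pkl","wb"))
for n,d in D.items():
    cv2.imwrite(f"pics/{n}0.png",d["image"]); print(n,np.round(d["world_from_camera"],3).tolist(),d["vertical_fov"],d["dist"])
s=ctrl.read_state();print(s["eef_rot"],s["contact_force"],s["clock"],ctrl.tcp_to_grasp)
E
```

```text
scene [[0.767, -0.466, 0.442, 1.24], [0.642, 0.572, -0.511, -0.724], [-0.014, 0.675, 0.738, 1.146], [0.0, 0.0, 0.0, 1.0]] 43.654502093682304 [-0.04037862  0.          0.          0.          0.        ]
side [[-0.95, 0.213, -0.229, 0.285], [-0.312, -0.676, 0.667, 0.896], [-0.013, 0.705, 0.709, 1.032], [0.0, 0.0, 0.0, 1.0]] 42.045777067478326 [-0.04139735  0.          0.          0.          0.        ]
wrist [[0.355, 0.885, 0.301, 0.308], [-0.935, 0.336, 0.112, -0.579], [-0.002, -0.321, 0.947, 0.373], [0.0, 0.0, 0.0, 1.0]] 68.51165004635162 [-0.06085775  0.          0.          0.          0.        ]
[-0.12728716  0.69615633 -0.69497552  0.12717456] [-0.04419686 -0.02702423 -0.02838616] 0.15 -0.0187
```

View pics/scene0.png

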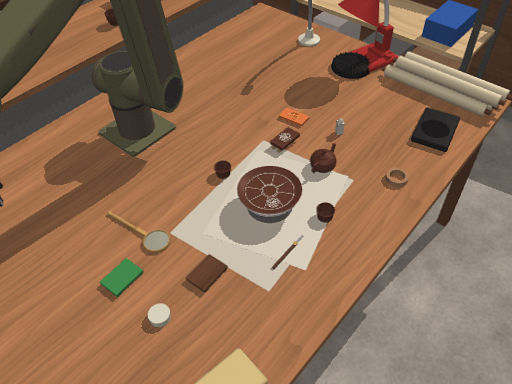

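View pics/side0.png

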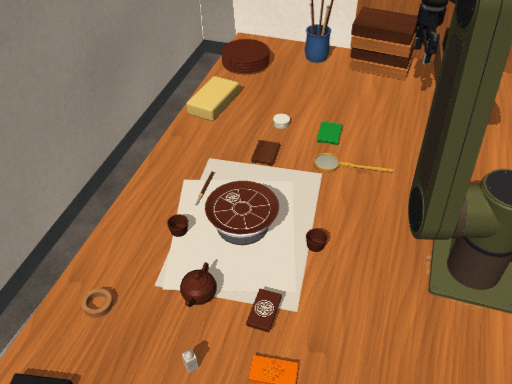

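Scene view: brown tile at (285,138), with an orange look-alike at (293,116). The dark plinth is at (207,273), with a green look-alike at (121,277). The magnifier lens is at (156,241) with its handle end at (110,213), and the plate rosette is near (272,202). Brown and dark brown fit the description. I'll measure these and confirm in one enlarged crop.

```bash
cat > m.py <<'E'
from h import *
import pickle
D=pickle.load(open("d0.pkl","rb"))
def blob(d,c,r,f):
    im=d["image"]; hsv=cv2.cvtColor(im,cv2.COLOR_BGR2HSV); m=f(hsv,im.astype(int)).astype(np.uint8)*255
    w=np.zeros_like(m); cv2.rectangle(w,(c[0]-r,c[1]-r),(c[0]+r,c[1]+r),255,-1); m&=w
    m=cv2.morphologyEx(m,cv2.MORPH_CLOSE,np.ones((5,5)))
    cs,_=cv2.findContours(m,cv2.RETR_EXTERNAL,cv2.CHAIN_APPROX_NONE); return max(cs,key=cv2.contourArea)
dark=lambda h,i:h[...,2]<105
vis=[]
for n,pts in dict(scene=dict(tile=(285,138,22),plinth=(207,273,28)),side=dict(tile=(265,309,26),plinth=(266,152,20))).items():
    d=D[n]; im=d["image"].copy()
    for k,(x,y,r) in pts.items():
        c=blob(d,(x,y),r,dark); cv2.drawContours(im,[c],-1,(0,255,0),1)
        z={"tile":.032,"plinth":.018}[k]; P=onz(d,c.reshape(-1,2),z)
        print(n,k,cv2.contourArea(c),[np.round(v,4) for v in cv2.minAreaRect((P[:,:2]*1000).astype(np.float32))])
    vis.append((n,im))
def crop(im,x,y,w,h,s=4): return cv2.resize(im[y:y+h,x:x+w],(w*s,h*s),interpolation=cv2.INTER_CUBIC)
S,T=vis[0][1],vis[1][1]
a=np.hstack([crop(S,255,100,66,60),crop(S,172,243,66,60),crop(S,238,163,68,60)])
b=np.hstack([crop(T,232,280,66,60),crop(T,235,122,66,60),crop(T,206,180,68,60)])
cv2.imwrite("pics/crop1.png",np.vstack([a,b]))
E
python3 m.py
```

```text
scene tile 278.5 [array([472.775 , 271.7574]), array([118.0802,  63.1755]), np.float64(89.4384)]
scene plinth 778.0 [array([ 641.0019, -284.998 ]), array([ 73.5213, 102.2049]), np.float64(3.4309)]
side tile 910.5 [array([464.3428, 288.6874]), array([106.556 ,  58.4023]), np.float64(89.5829)]
side plinth 458.0 [array([ 632.1226, -268.7878]), array([ 71.7641, 111.5937]), np.float64(4.0113)]
```

View pics/crop1.png

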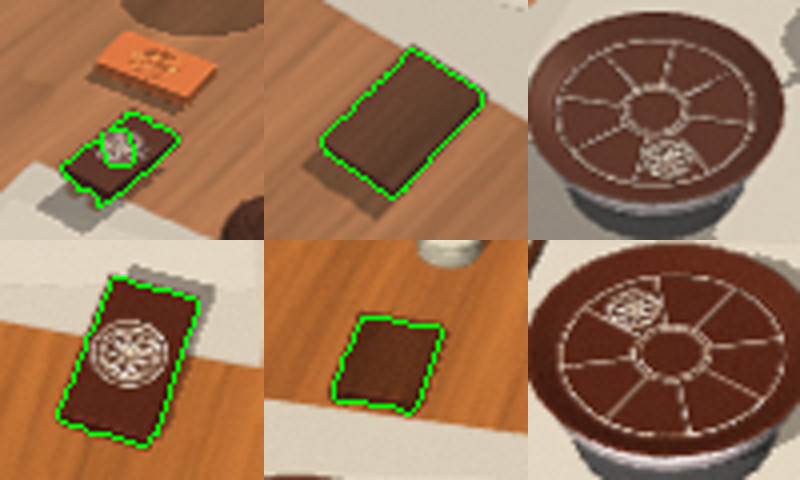

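The crop confirms that the brown tile with a rosette and the dark brown plinth are the right ones. The plate has a rosette in one field only: scene about (272,203), side about (233,199). Next I'll measure the rosettes and the magnifier from both views, and check IK options for the tilted tile.

```bash
cat > m2.py <<'E'
from m import *
white=lambda im:((im.min(2)>100)&((im.max(2).astype(int)-im.min(2))<90))
def wc(n,c,r,z):
    d=D[n]; im=d["image"]; m=white(im); yy,xx=np.nonzero(m); k=np.hypot(xx-c[0],yy-c[1])<r
    p=np.array([[xx[k].mean(),yy[k].mean()]]); q=onz(d,p,z)[0]; print(n,c,p.round(1),k.sum(),q.round(4)); return q
wc("scene",(285,137),7,.032);wc("side",(264,308),11,.032)
wc("scene",(272,203),8,.069);wc("side",(233,198),8,.069)
# plate centre: small ring
print("platec",onz(D["scene"],[[238+655/4-132,163+110/4]],.069), onz(D["side"],[[206+(672-528)/4,180+(355-240)/4]],.069), onz(D["scene"],[[238+(655-528)/4,163+110/4]],.069))
for n,c,h in(("scene",(156,241),(110,213)),("side",(327,162),(391,170))):
    d=D[n]; print("lens",n,onz(d,[c,h],.007).round(4))
for n,c in dict(teapot=(322,172),cupn=(223,175),cupf=(326,217),knife=(288,252),seal=(340,132),tin=(159,325),orange=(293,120),green=(121,282)).items(): print(n,onz(D["scene"],[c],0)[0,:2].round(3))
E
python3 m2.py | grep -v minArea
python3 - <<'E'
from h import *
# tile grasp: tile long axis ~ y ; jaws along world x
for s in(1,-1):
  for a in(0,20,35,45,60):
    t=np.radians(a)
    # grasp: tool y tilted by a ; y_tool = down*cos + s*longaxis*sin ; 
    for js in(1,-1):
      q=ctrl.ik([.468,.28,.02+.03],rot([0,s*np.sin(t),-np.cos(t)],[js,0,0]))
      print("grasp",s,a,js,None if q is None else np.round(q,2))
for a in(90,75,60,45,30):
  for js in(1,-1):
    t=np.radians(a);b=np.array([.64,-.28]);
    for yaw in(-24,-45,0,20,-70,-90):
      u=np.array([np.cos(np.radians(yaw)),np.sin(np.radians(yaw)),0])
      y=u*np.sin(t)-np.array([0,0,np.cos(t)])
      q=ctrl.ik([.64,-.28,.09],rot(y,js*np.array([-u[1],u[0],0])))
      if q is not None: print("place",a,js,yaw,np.round(q,2))
E
```

```text
scene tile 278.5 [array([472.775 , 271.7574]), array([118.0802,  63.1755]), np.float64(89.4384)]
scene plinth 778.0 [array([ 641.0019, -284.998 ]), array([ 73.5213, 102.2049]), np.float64(3.4309)]
side tile 910.5 [array([464.3428, 288.6874]), array([106.556 ,  58.4023]), np.float64(89.5829)]
side plinth 458.0 [array([ 632.1226, -268.7878]), array([ 71.7641, 111.5937]), np.float64(4.0113)]
scene (285, 137) [[284.3 136.3]] 54 [0.4647 0.2829 0.032 ]
side (264, 308) [[264.2 307.7]] 141 [0.4656 0.2842 0.032 ]
scene (272, 203) [[272.1 202.3]] 88 [ 0.646  -0.0052  0.069 ]
side (233, 198) [[232.7 198. ]] 82 [0.6426 0.0014 0.069 ]
platec [[0.61035161 0.02686594 0.069     ]] [[0.60528938 0.03209249 0.069     ]] [[0.61035161 0.02686594 0.069     ]]
lens scene [[ 0.4424 -0.2973  0.007 ]
 [ 0.2492 -0.3172  0.007 ]]
lens side [[ 0.4384 -0.2939  0.007 ]
 [ 0.2436 -0.3162  0.007 ]]
teapot [0.652 0.25 ]
cupn [0.405 0.03 ]
cupf [0.774 0.099]
knife [ 0.764 -0.077]
seal [0.585 0.458]
tin [ 0.648 -0.47 ]
orange [0.411 0.404]
green [ 0.469 -0.451]
grasp 1 0 1 [ 0.44  0.08  2.02 -0.    1.04  0.44]
grasp 1 
[... 2501 characters left out ...]
0.35  2.78]
place 45 -1 0 [-0.66  0.1   2.08  1.04  0.53  0.09]
place 45 -1 20 [-0.74  0.2   1.97  1.    0.84 -0.18]
place 45 -1 -90 [-0.22  0.34  1.8  -0.93  1.04 -2.84]
place 30 1 -24 [-0.51  0.11  1.99  0.09  0.52 -1.72]
place 30 1 -45 [-0.42  0.13  1.96 -0.33  0.58 -0.97]
place 30 1 0 [-0.6   0.14  1.95  0.48  0.66 -2.5 ]
place 30 1 -70 [-0.34  0.21  1.87 -0.57  0.8  -0.33]
place 30 1 -90 [-0.3   0.3   1.76 -0.6   1.    0.01]
place 30 -1 -24 [-0.51  0.11  1.99  0.09  0.52  1.42]
place 30 -1 -45 [-0.42  0.13  1.96 -0.33  0.58  2.17]
place 30 -1 0 [-0.6   0.14  1.95  0.48  0.66  0.64]
place 30 -1 20 [-0.66  0.2   1.88  0.6   0.85  0.21]
place 30 -1 -70 [-0.34  0.21  1.87 -0.57  0.8   2.81]
```

View pics/wrist0.png

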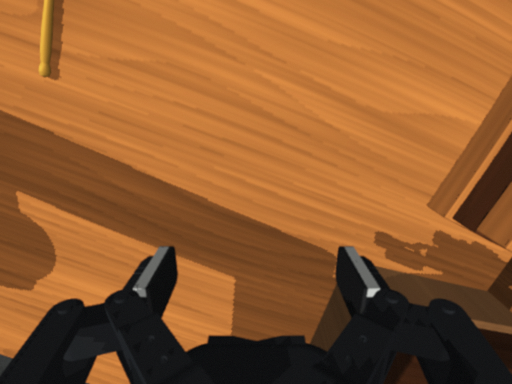

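Wrist view: only the magnifier's handle end at (45,70), the bench and the fingers. All the measurements agree within about 5 mm between views:
- **Tile:** (0.465, 0.283).
- **Magnifier:** lens (0.440, -0.296), handle end about (0.246, -0.317).
- **Rosette to plate centre:** about 49 mm, against 50 mm given.

The tile plan is to grip across its 56 mm width, tilted 35° and 18 mm off-centre. I then turn it 90° about the jaw axis, so it is placed with a 55° tool tilt. First I hover and take a close look.

```bash
cat >> h.py <<'E'
A=np.radians(35)
def tile_pose(c,yaw,off=.018,z=.029,back=0):   # yaw: world angle of tile end that will be the top
    L=np.array([np.cos(yaw),np.sin(yaw),0]); y=-L*np.sin(A)-np.array([0,0,np.cos(A)])
    g=np.array([c[0],c[1],z])+L*off; return g+y*(.0187-back), rot(y,[L[1],-L[0],0])
E
python3 - <<'E'
from h import *
import pickle
p,q=tile_pose((.465,.283),np.pi/2,back=.14)
ctrl.goto(p,q); d=eyes.get_image("wrist"); pickle.dump(d,open("dw1.pkl","wb")); cv2.imwrite("pics/w1.png",d["image"])
s=ctrl.read_state();print(p,s["eef_pos"],s["clock"])
print(proj(d,[[.465,.283,.032]]))
E
```

```text
[0.465      0.37057482 0.12836314] [0.46548347 0.37007147 0.12848113] 3.7583
[[255.23986703 197.34315293]]
```

View pics/w1.png

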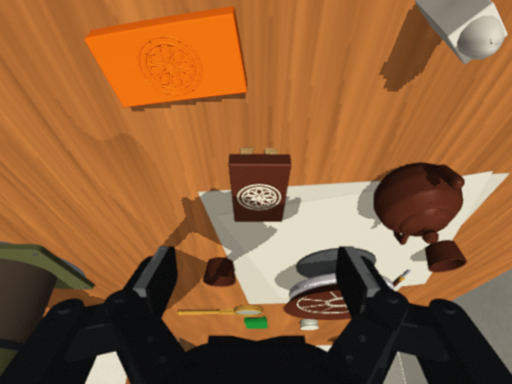

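Wrist view: the tile's top face spans about (230–290, 166–221), with its rosette at (259,197). That is about 4 px from the prediction. Orange decoy and teapot are clear. Next I refine from the tile's long edges and rosette.

```bash
python3 - <<'E'
from h import *
import pickle
d=pickle.load(open("dw1.pkl","rb")); im=d["image"]; 
w=(im.min(2)>110); yy,xx=np.nonzero(w); k=np.hypot((xx-259),(yy-197)*1.5)<26
cs=cv2.findContours((w&(np.hypot(*(np.indices(w.shape)-np.array([197,259])[:,None,None])*np.array([1.5,1])[:,None,None])<30)[()]if 0 else 0)*1,0,0) if 0 else None
el=cv2.fitEllipse(cv2.convexHull(np.c_[xx[k],yy[k]].astype(np.int32)))
print("ros",el[0],onz(d,[el[0]],.032).round(4))
hsv=cv2.cvtColor(im,cv2.COLOR_BGR2HSV)
L=[];Rr=[]
for r in range(170,216):
    g=im[r].astype(float).sum(1); gr=np.abs(np.gradient(cv2.GaussianBlur(g[None].astype(np.float32),(5,1),0)[0]))
    L.append((220+gr[220:243].argmax(),r)); Rr.append((280+gr[280:300].argmax(),r))
for n,e in(("L",L),("R",Rr)):
    P=onz(d,e,.032)[:,:2]*1000; v=cv2.fitLine(P.astype(np.float32),cv2.DIST_HUBER,0,.01,.01).ravel(); 
    print(n,v, "yaw",np.degrees(np.arctan2(v[1],v[0]))%180, "x at y=283", v[2]+v[0]/v[1]*(283-v[3]))
print("short edges mm", onz(d,[(260,166),(258,221.5)],.032).round(4))
E
```

```text
ros (259.4070129394531, 194.72540283203125) [[0.4692 0.2876 0.032 ]]
L [9.5148599e-03 9.9995476e-01 4.4107629e+02 2.8934317e+02] yaw 89.45483 x at y=283 441.01593
R [8.2425894e-03 9.9996603e-01 4.9605878e+02 2.9089557e+02] yaw 89.527725 x at y=283 495.99368
short edges mm [[0.4694 0.3313 0.032 ]
 [0.4681 0.2341 0.032 ]]
```

The width is 55 mm (56 given), the length 97 mm (100) and the yaw 89.5°. I take the centre as (0.467, 0.283) and grasp.

```bash
python3 - <<'E'
from h import *
yaw=np.radians(89.5);c=(.467,.283)
p,q=tile_pose(c,yaw); pb,_=tile_pose(c,yaw,back=.14)
ctrl.goto(pb,q); ctrl.move_l(p,q,feed=.12)
s=ctrl.read_state();print(s["eef_pos"]-p,s["contact_force"])
ctrl.grip(0.0,45)
s=ctrl.read_state();print(s["opening"],s["contact_force"])
ctrl.move_l(p+[0,0,.16],q,feed=.15); ctrl.sleep(.2)
s=ctrl.read_state();print(s["opening"],s["contact_force"],s["moment"],s["clock"])
cv2.imwrite("pics/w2.png",np.hstack([eyes.get_image("wrist")["image"]]))
E
```

```text
[0.00061795 0.00076275 0.00079846] [ 0.1199644  -0.93468389  0.3213983 ]
0.6441693839482885 [-0.04678096  3.32148675  3.28202727]
0.6389261330733828 [-0.29997429 -0.21425896 -1.49331943] [ 0.46305574  0.00054719 -0.02138158] 7.125
```

View pics/w2.png

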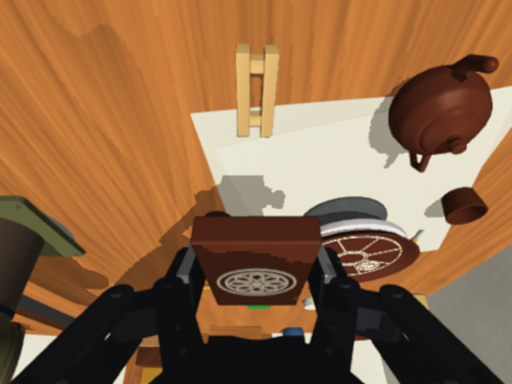

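The tile is held level-looking and weighs about 152 g. Before placing, I check its pitch against prediction and measure the plinth. From the scene and side views I use the top corners only.

```bash
python3 - <<'E'
from h import *
import pickle
d=eyes.get_image("wrist"); print(proj(d,[[x,y,z] for y,z in((.333,.192),(.333,.178),(.233,.192)) for x in(.439,.495)]).round(1).tolist())
D=pickle.load(open("d0.pkl","rb"))
from m import blob,dark
for n,c,r in(("scene",(207,273),28),("side",(266,152),20)):
    d=D[n]; k=blob(d,c,r,dark); 
    # model hull rect: predict box silhouettes for candidate pose to compare centroid
    h=cv2.convexHull(k); ap=cv2.approxPolyN(h,6 if n=="scene" else 6) if hasattr(cv2,"approxPolyN") else h
    print(n,ap.reshape(-1,2).tolist())
    for z in(0,.018): print(z,onz(d,ap.reshape(-1,2),z)[:,:2].round(3).tolist())
E
```

```text
[[186.9, 245.6], [322.8, 245.4], [191.4, 216.6], [318.6, 216.2], [216.7, 307.1], [296.3, 307.1]]
scene tile 278.5 [array([472.775 , 271.7574]), array([118.0802,  63.1755]), np.float64(89.4384)]
scene plinth 778.0 [array([ 641.0019, -284.998 ]), array([ 73.5213, 102.2049]), np.float64(3.4309)]
side tile 910.5 [array([464.3428, 288.6874]), array([106.556 ,  58.4023]), np.float64(89.5829)]
side plinth 458.0 [array([ 632.1226, -268.7878]), array([ 71.7641, 111.5937]), np.float64(4.0113)]
scene [[226, 265], [226, 269], [204, 293], [186, 280], [186, 277], [209, 254]]
0 [[0.656, -0.224], [0.665, -0.234], [0.671, -0.328], [0.604, -0.331], [0.597, -0.324], [0.592, -0.228]]
0.018 [[0.665, -0.232], [0.674, -0.241], [0.68, -0.334], [0.614, -0.337], [0.607, -0.33], [0.602, -0.235]]
side [[266, 141], [280, 143], [273, 165], [252, 162], [252, 155], [259, 141]]
0 [[0.653, -0.345], [0.606, -0.349], [0.597, -0.238], [0.664, -0.232], [0.675, -0.264], [0.675, -0.339]]
0.018 [[0.646, -0.324], [0.6, -0.327], [0.592, -0.218], [0.657, -0.212], [0.668, -0.244], [0.668, -0.317]]
```

The predicted corners, rows 216, 245 and 307, match those seen at 216, about 243 and 305, so the tile is level in the hand. The plinth's centre is about (0.636, -0.280) with a yaw of about 4°. I place with 20 mm margins.

```bash
python3 - <<'E'
from h import *
yaw=np.radians(89.5)
pg,qg=tile_pose((.467,.283),yaw); Rg=R.from_quat(qg)
ct=Rg.inv().apply(np.array([.467,.283,.025])-pg)
# tile rotation: grasp axes (L,N) -> (up,-u)
def place(c,th):
    u=np.array([np.cos(th),np.sin(th),0]);L=np.array([np.cos(yaw),np.sin(yaw),0]);N=np.array([0,0,1.])
    M0=np.c_[L,N,np.cross(L,N)];M1=np.c_[N,-u,np.cross(N,-u)]
    Rp=R.from_matrix(M1@M0.T)*Rg; return np.array(c)-Rp.apply(ct),Rp.as_quat()
c=np.array([.637,-.280,.068]); 
p,q=place(c,np.radians(4)); print(p,R.from_quat(q).as_matrix()[:,1],ctrl.ik(p,q),ctrl.ik(p+[0,0,.12],q))
s=ctrl.read_state(); ctrl.move_l(np.array(s["eef_pos"])+[0,0,.09],qg,feed=.2)
ctrl.goto(p+[0,0,.13],q)
ctrl.move_l(p+[0,0,.012],q,feed=.12); ctrl.sleep(.3)
s=ctrl.read_state();print(s["clock"],s["eef_pos"]-p,s["contact_force"],s["opening"])
import pickle; pickle.dump((p,q),open("pl.pkl","wb"))
a,b=eyes.get_image("side"),eyes.get_image("scene")
def cr(d):
    x,y=proj(d,c)[0].astype(int); return cv2.resize(d["image"][y-45:y+35,x-50:x+50],(400,320),interpolation=2)
cv2.imwrite("pics/pl1.png",np.hstack([cr(a),cr(b)]))
E
```

```text
[ 0.64829057 -0.27921049  0.07527412] [ 0.81715663  0.05714116 -0.57357644] [-0.71282302  0.17600628  2.11287738  1.4848128   0.61844366 -0.41298469] [-0.71282302 -0.02280751  2.07639602  1.17941792  0.67497337 -0.03214144]
11.4333 [ 0.00021364 -0.00020006  0.0127188 ] [ 0.52396438 -0.25494546 -0.65084553] 0.6420058836800019
```

View pics/pl1.png

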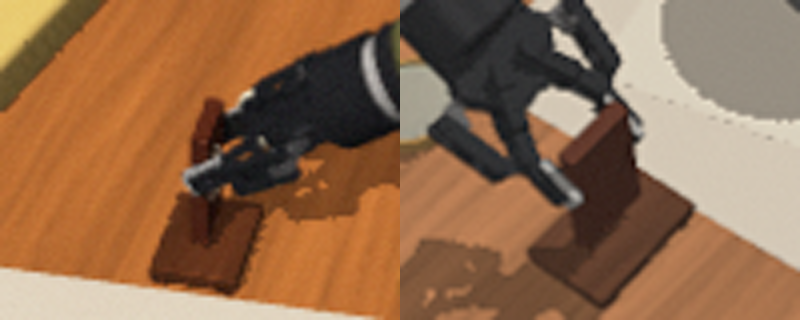

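Both views show the tile upright over the middle of the plinth. Now I lower it to contact, release and back off.

```bash
python3 - <<'E'
from h import *
import pickle
p,q=pickle.load(open("pl.pkl","rb"))
f0=np.array(ctrl.read_state()["contact_force"])
for dz in np.arange(.010,-.006,-.0012):
    ctrl.move_l(p+[0,0,dz],q,feed=.03); ctrl.sleep(.05)
    f=np.array(ctrl.read_state()["contact_force"])-f0
    if f[2]>4: break
print("contact",dz,f.round(2))
ctrl.grip(0.80); s=ctrl.read_state();print(s["opening"],s["contact_force"])
ctrl.grip(1.0); ctrl.sleep(.2)
cur=np.array(s["eef_pos"]);y=R.from_quat(q).as_matrix()[:,1]
ctrl.move_l(p+[0,0,dz]-y*.13,q,feed=.12)
s=ctrl.read_state();print(s["clock"],s["contact_force"])
a,b=eyes.get_image("side"),eyes.get_image("scene")
pickle.dump((a,b),open("d2.pkl","wb"))
def cr(d,c,w=50,h=40):
    x,y=proj(d,c)[0].astype(int); return cv2.resize(d["image"][y-h:y+h,x-w:x+w],(400,300),interpolation=2)
c=[.637,-.280,.068];m=[.38,-.30,.0]
cv2.imwrite("pics/pl2.png",np.vstack([np.hstack([cr(a,c),cr(b,c)]),np.hstack([cr(a,m,60,45),cr(b,m,60,45)])]))
E
```

```text
contact -0.0019999999999999966 [-4.25  2.8   8.95]
0.8008041734284016 [-0.02101528  0.94964396 -0.15216638]
16.8667 [-0.71529137  0.07036902  0.07939294]
```

View pics/pl2.png

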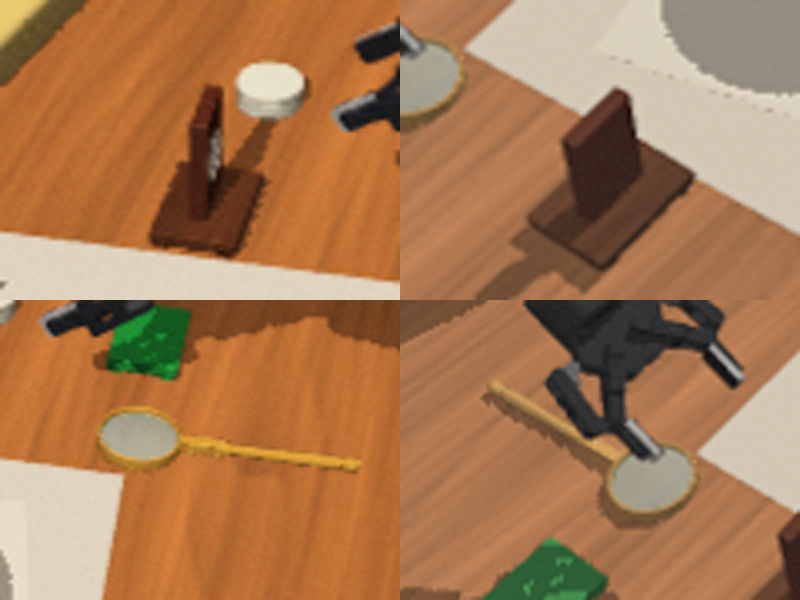

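The tile stands free and upright on the plinth, with its rosette towards the robot. The magnifier is undisturbed. I hover over its neck and measure.

```bash
python3 - <<'E'
from h import *
import pickle
d=np.array([-.994,-.1087,0]);d/=np.linalg.norm(d)
n=np.array([.4405,-.2955,0])+.059*d
q=rot([0,0,-1],[-d[1],d[0],0])
if abs(ctrl.ik(n+[0,0,.2],q)[5])>1.8: q=rot([0,0,-1],[d[1],-d[0],0])
ctrl.goto(n+[0,0,.20],q); ctrl.grip(.55); ctrl.sleep(.2)
w=eyes.get_image("wrist"); pickle.dump(w,open("dw3.pkl","wb")); cv2.imwrite("pics/w3.png",w["image"])
s=ctrl.read_state();print(s["clock"],s["eef_pos"],s["contact_force"],s["joint_positions"])
print(proj(w,[n+[0,0,.007],[.4405,-.2955,.014],[.4405,-.2955,.007]+.205*d]).round(1))
E
```

```text
18.825 [ 0.38187037 -0.30191515  0.20004712] [ 0.34286354 -0.71487262 -0.74010023] [-7.79357548e-01 -2.25347360e-01  2.03903929e+00  5.67402438e-05
  1.32781525e+00  6.82489373e-01]
[[255.6 167.7]
 [255.6 118.7]
 [255.6 269.8]]
```

View pics/w3.png

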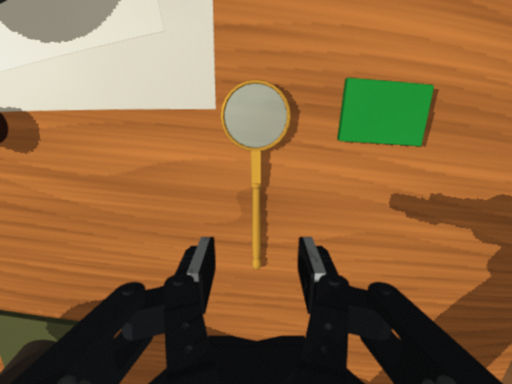

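The lens is at about (256,116), the neck near (256,168) and the handle end at (257,268), close to the predictions. I'll refine with the brass mask.

```bash
python3 - <<'E'
from h import *
import pickle
w=pickle.load(open("dw3.pkl","rb")); im=w["image"]; hsv=cv2.cvtColor(im,cv2.COLOR_BGR2HSV)
m=((hsv[...,0]>15)&(hsv[...,0]<30)&(hsv[...,1]>120)&(hsv[...,2]>120)).astype(np.uint8); m[:, :205]=0; m[:,305:]=0; m[:60]=0;m[275:]=0
cs,_=cv2.findContours(m,cv2.RETR_EXTERNAL,cv2.CHAIN_APPROX_NONE); c=max(cs,key=lambda c:c.shape[0]).reshape(-1,2)
P=onz(w,c[c[:,1]<146],.012)[:,:2]*1000
(cx,cy),r=cv2.minEnclosingCircle(P.astype(np.float32)); e=cv2.fitEllipse(P.astype(np.float32)); print("lens",cx,cy,r,e)
ax=[]
for r_ in range(156,266):
    x=np.nonzero(m[r_])[0]
    if len(x): ax.append((x.mean(),r_))
Q=onz(w,ax,.008)[:,:2]*1000; v=cv2.fitLine(Q.astype(np.float32),cv2.DIST_HUBER,0,.01,.01).ravel()
if v[0]>0: v[:2]*=-1
print("axis",v,np.degrees(np.arctan2(v[1],v[0])), "end dist",np.hypot(*(Q[-1]-e[0])), "lens off axis",np.cross(v[:2],np.array(e[0])-v[2:]))
wd=[(m[r_]>0).sum() for r_ in range(150,200)]; print(wd)
print("dist of rows",[(r_,round(float(np.hypot(*(onz(w,[(256,r_)],.008)[0,:2]*1000-e[0]))),1)) for r_ in(150,180,184,188)])
E
```

```text
lens 442.9947814941406 -294.630126953125 40.20769119262695 ((442.9936828613281, -294.658203125), (79.02840423583984, 79.4228515625), 2.950835943222046)
axis [-9.9415183e-01 -1.0799148e-01  3.2092630e+02 -3.0840259e+02] -173.80045 end dist 199.13662408259003 lens off axis -0.48176802747912006
[np.int64(18), np.int64(12), np.int64(12), np.int64(12), np.int64(11), np.int64(11), np.int64(12), np.int64(12), np.int64(12), np.int64(11), np.int64(12), np.int64(12), np.int64(12), np.int64(12), np.int64(11), np.int64(10), np.int64(11), np.int64(10), np.int64(10), np.int64(11), np.int64(10), np.int64(11), np.int64(11), np.int64(11), np.int64(11), np.int64(11), np.int64(11), np.int64(11), np.int64(11), np.int64(11), np.int64(11), np.int64(10), np.int64(11), np.int64(11), np.int64(11), np.int64(11), np.int64(10), np.int64(9), np.int64(8), np.int64(8), np.int64(8), np.int64(8), np.int64(8), np.int64(8), np.int64(8), np.int64(8), np.int64(8), np.int64(8), np.int64(8), np.int64(8)]
dist of rows [(150, 39.5), (180, 76.9), (184, 82.1), (188, 87.3)]<stdin>:14: DeprecationWarning: Arrays of 2-dimensional vectors are deprecated. Use arrays of 3-dimensional vectors instead. (deprecated in NumPy 2.0)
```

Lens radius 39.6 mm (40 given), and the axis direction agrees. I grasp the neck 59 mm from the lens centre.

```bash
python3 - <<'E'
from h import *
import pickle
th=np.radians(-173.8);d=np.array([np.cos(th),np.sin(th),0])
lens=np.array([.4425,-.2948,0]); n=lens+.059*d
q=rot([0,0,-1],[-d[1],d[0],0])
if abs(ctrl.ik(n+[0,0,.2],q)[5])>1.8: q=rot([0,0,-1],[d[1],-d[0],0])
p=n+[0,0,.0035]
f0=np.array(ctrl.read_state()["contact_force"])
ctrl.move_l(p+[0,0,.02],q,feed=.15); ctrl.move_l(p,q,feed=.04)
s=ctrl.read_state();print(s["eef_pos"]-p,np.array(s["contact_force"])-f0)
ctrl.grip(0.0,80); s=ctrl.read_state();print(s["opening"],np.array(s["contact_force"])-f0)
ctrl.move_l(p+[0,0,.05],q,feed=.08)
ctrl.move_l(p+[0,0,.20],q,feed=.15); ctrl.sleep(.5)
s=ctrl.read_state();print(s["opening"],np.array(s["contact_force"])-f0,s["moment"],s["clock"])
pickle.dump((p,q,d,lens),open("mg.pkl","wb"))
w=eyes.get_image("wrist");a=eyes.get_image("side")
x,y=proj(a,s["eef_pos"])[0].astype(int)
cv2.imwrite("pics/w4.png",np.hstack([w["image"][:300,100:412],cv2.resize(a["image"][max(y-50,0):y+50,x-55:x+55],(330,300),interpolation=2)]))
E
```

```text
[-9.04789660e-05  5.38606811e-05 -2.16166331e-04] [-0.46354088  0.65910608  1.36165562]
0.10937226832364147 [-1.20825233  1.57666564  5.06143588]
0.10668834430384094 [-0.3780961   0.35965443 -1.41383176] [0.02018027 0.01371102 0.03592525] 23.65
```

View pics/w4.png

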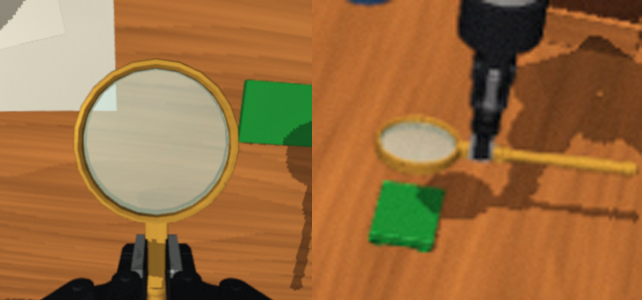

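The magnifier is lifted by its neck and looks level, with the lens ahead at wrist (256,138). Next I view the plate rosette from the wrist, short of the goal, to refine it and check the lens tilt.

```bash
python3 - <<'E'
from h import *
import pickle
p,q,d,lens=pickle.load(open("mg.pkl","rb"))
ros=np.array([.644,-.002,0])
g=ros+.059*d; wp=g+[0,0,.0035+.142+.07]+.13*d
ctrl.move_l(wp,q,feed=.18); ctrl.sleep(.4)
W={n:eyes.get_image(n) for n in("wrist","scene","side")}; pickle.dump(W,open("d4.pkl","wb"))
w=W["wrist"]; im=w["image"].copy()
s=ctrl.read_state();print(s["clock"],s["eef_pos"]-wp)
L=wp-.059*d; Lz=wp[2]-.0035
t=np.linspace(0,2*np.pi,60); circ=np.c_[L[0]+.04*np.cos(t),L[1]+.04*np.sin(t),np.full(60,Lz+.0125)]
cv2.polylines(im,[proj(w,circ).astype(np.int32)],True,(255,0,255),1)
rp=proj(w,ros+[0,0,.069])[0]; print("ros pred",rp); 
cv2.imwrite("pics/w5.png",cv2.resize(im[:300],(768,450)))
hsv=cv2.cvtColor(w["image"],cv2.COLOR_BGR2HSV)
m=((hsv[...,0]>13)&(hsv[...,0]<32)&(hsv[...,1]>110)&(hsv[...,2]>90)).astype(np.uint8);m[225:]=0;m[:,:160]=0;m[:,360:]=0
cs,_=cv2.findContours(m,0,1);c=max(cs,key=cv2.contourArea if 0 else len).reshape(-1,2);c=c[c[:,1]<205]
print("rim seen",cv2.fitEllipse(c),"pred",cv2.fitEllipse(proj(w,circ).astype(np.float32)))
E
```

```text
26.05 [-6.79612828e-06 -4.89240219e-05 -5.03827345e-06]
ros pred [255.33770694 -26.62699026]
rim seen ((255.70071411132812, 141.26187133789062), (163.84005737304688, 165.51187133789062), 161.0253143310547) pred ((254.72520446777344, 141.857666015625), (166.70994567871094, 167.37322998046875), 99.51229858398438)
```

View pics/w5.png

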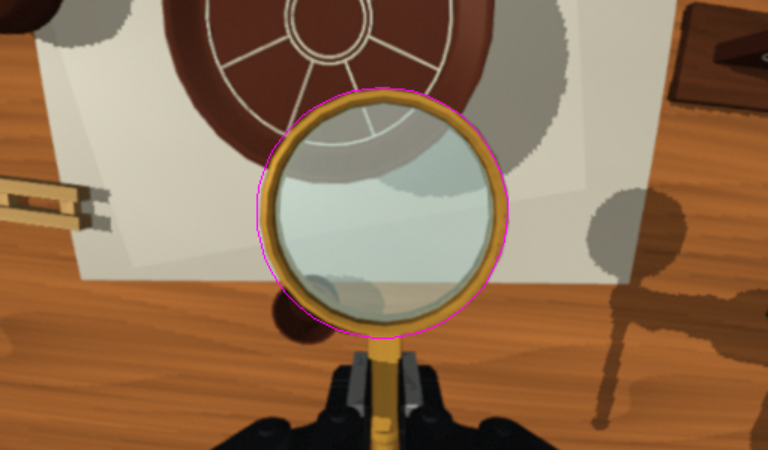

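The lens matches its predicted outline: centre within 1 px, aspect 0.99, so it is level. The rosette is still above the frame, so I move 6 cm closer.

```bash
python3 - <<'E'
from h import *
import pickle
p,q,d,lens=pickle.load(open("mg.pkl","rb"))
ros=np.array([.644,-.002,0]); wp=ros+.059*d+[0,0,.0035+.142+.07]+.055*d
ctrl.move_l(wp,q,feed=.15); ctrl.sleep(.4)
w=eyes.get_image("wrist"); pickle.dump(w,open("d5.pkl","wb"))
print(ctrl.read_state()["clock"],proj(w,ros+[0,0,.069]))
im=w["image"]; x,y=proj(w,ros+[0,0,.069])[0]
cv2.imwrite("pics/w6.png",cv2.resize(im[:220,130:390],(780,660))[:600])
E
```

```text
27.15 [[255.55715845  62.52904396]]
```

View pics/w6.png

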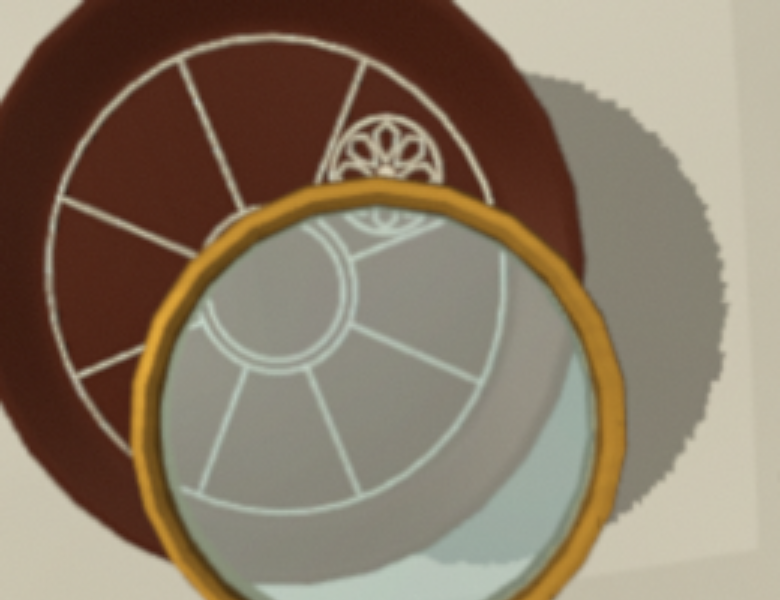

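In the full wrist frame, the rosette circle's centre is about (258.7, 58) and the plate's inner ring about (222, 97). I use these together with the earlier values, then move to the final pose and check from the scene and side views.

```bash
python3 - <<'E'
from h import *
import pickle
p,q,d,lens=pickle.load(open("mg.pkl","rb")); w=pickle.load(open("d5.pkl","rb"))
P=onz(w,[(258.7,58),(222.3,97)],.069); print(P.round(4),np.linalg.norm(P[0]-P[1]))
ros=np.mean([P[0],[.646,-.0052,.069],[.6426,.0014,.069]],0); ros[:2]=.5*P[0][:2]+.5*ros[:2]; print("ros",ros)
lens_c=ros+[0,0,.08]
g=lens_c-[0,0,.007]+.059*d+[0,0,.0035]
ctrl.move_l(g+[0,0,.06],q,feed=.12); ctrl.move_l(g,q,feed=.08); ctrl.sleep(1)
s=ctrl.read_state();print(s["clock"],s["eef_pos"]-g,s["contact_force"],s["opening"])
pickle.dump((g,lens_c),open("fin.pkl","wb"))
W={n:eyes.get_image(n) for n in("scene","side","wrist")}; pickle.dump(W,open("d6.pkl","wb"))
out=[]
for n in("scene","side"):
    i=W[n]["image"].copy(); t=np.linspace(0,6.28,50); C=np.c_[lens_c[0]+.04*np.cos(t),lens_c[1]+.04*np.sin(t),np.full(50,lens_c[2])]
    x,y=proj(W[n],lens_c)[0].astype(int)
    c=cv2.resize(i[y-50:y+50,x-65:x+65],None,fx=3,fy=3,interpolation=2)
    cv2.polylines(c,[((proj(W[n],C)-[x-65,y-50]+.5)*3).astype(np.int32)],True,(255,0,255),1)
    e=((proj(W[n],[lens_c+.205*d])-[x-65,y-50]+.5)*3).astype(int)[0]; cv2.circle(c,tuple(int(v) for v in e),4,(255,0,255),1); out.append(c); print(n,x,y)
cv2.imwrite("pics/f1.png",np.hstack(out))
E
```

```text
[[ 0.6483 -0.0045  0.069 ]
 [ 0.6092  0.027   0.069 ]] 0.050245077587337046
ros [ 0.64697706 -0.00364715  0.069     ]
29.6917 [ 9.65449214e-06 -2.77526111e-05 -8.91696545e-06] [ 0.04594562  0.06695728 -2.41639828] 0.11136647581601007
scene 272 183
side 230 174
```

The viewer limit is reached, so I check numerically. I compare the rim ellipse and handle end with predictions, and difference the tile and bystander areas against earlier frames.

```bash
python3 - <<'E' | grep -v "tile \|plinth "
from h import *
import pickle
p,q,d,_=pickle.load(open("mg.pkl","rb"));g,lc=pickle.load(open("fin.pkl","rb"));W=pickle.load(open("d6.pkl","rb"));a,b=pickle.load(open("d2.pkl","rb"));D=pickle.load(open("d0.pkl","rb"))
t=np.linspace(0,6.28,60)
for n in("scene","side","wrist"):
    w=W[n]; hsv=cv2.cvtColor(w["image"],cv2.COLOR_BGR2HSV); m=((hsv[...,0]>15)&(hsv[...,0]<32)&(hsv[...,1]>110)&(hsv[...,2]>100)).astype(np.uint8)
    C=proj(w,np.c_[lc[0]+.04*np.cos(t),lc[1]+.04*np.sin(t),np.full(60,lc[2]+(.005 if n=="wrist" else 0))]).astype(np.float32)
    k=np.zeros_like(m); cv2.polylines(k,[C.astype(np.int32)],True,1,9 if n!="wrist" else 25); mm=m&k
    yy,xx=np.nonzero(mm); hull=cv2.convexHull(np.c_[xx,yy].astype(np.int32)).reshape(-1,2)
    f=lambda e:np.round([*e[0],*e[1],e[2]],1)
    print(n,"seen",f(cv2.fitEllipse(hull)),"pred",f(cv2.fitEllipse(C)))
    if n!="wrist":
        e=proj(w,[lc+.205*d])[0]; line=proj(w,[lc+x*d for x in(.10,.14,.18,.2,.203)])
        k=np.zeros_like(m); cv2.line(k,tuple(int(v) for v in line[0]),tuple(int(v) for v in e),1,11); yy,xx=np.nonzero(m&k)
        if len(xx):
            P=np.c_[xx,yy]; u=(line[-1]-line[0]);u/=np.linalg.norm(u); nn=np.array([-u[1],u[0]]); s=(P-line[0])@u; o=(P-line[0])@nn
            print(" handle",len(xx),"offset near/far px",o[s<s.max()/2].mean().round(2),o[s>s.max()/2].mean().round(2),"end",s.max().round(1),"pred",((e-line[0])@u).round(1))
def diff(A,B,pt,r=14):
    x,y=proj(A,pt)[0].astype(int); return float(np.abs(A["image"][y-r:y+r,x-r:x+r].astype(int)-B["image"][y-r:y+r,x-r:x+r]).mean().round(1))
T=[.637,-.280,.068]; print("tile diff",diff(W["side"],a,T),diff(W["scene"],b,T))
for n,c in dict(teapot=(.652,.25,.03),cupn=(.405,.03,.01),cupf=(.774,.099,.01),knife=(.764,-.077,0),seal=(.585,.458,.03),tin=(.648,-.47,.01),orange=(.411,.404,.02),green=(.469,-.451,.01)).items(): print(n,diff(W["scene"],D["scene"],c,12),diff(W["side"],D["side"],c,12))
E
```

```text
scene seen [271.1 183.5  22.8  30.4 103.9] pred [272.7 183.9  20.5  28.1  89.8]
 handle 101 offset near/far px -0.75 -0.6 end 31.0 pred 31.4
side seen [231.7 175.5  23.1  32.8  88.7] pred [230.6 175.   20.6  30.6  87. ]
 handle 197 offset near/far px 0.37 0.36 end 40.4 pred 40.8
wrist seen [255.5 144.5 163.6 174.9   0. ] pred [255.2 141.8 166.1 166.8  96.6]
teapot 4.2 6.3
cupn 9.4 6.5
cupf 5.3 5.8
knife 8.4 9.5
seal 6.4 8.8
tin 7.0 33.4
orange 5.6 6.9
green 23.8 28.7
```

```bash
python3 - <<'E'
from h import *
import pickle
W=pickle.load(open("d6.pkl","rb"));a,b=pickle.load(open("d2.pkl","rb"));D=pickle.load(open("d0.pkl","rb"))
def cen(d,f,pt,r=20):
    x,y=proj(d,pt)[0].astype(int); i=d["image"][y-r:y+r,x-r:x+r]; h=cv2.cvtColor(i,cv2.COLOR_BGR2HSV).astype(int); m=f(h); yy,xx=np.nonzero(m); return np.round([xx.mean(),yy.mean(),m.sum()],1).tolist()
dk=lambda h:h[...,2]<105
for n,o in(("side",a),("scene",b)):
    print(n,"tile",cen(o,dk,[.637,-.28,.068],18),cen(W[n],dk,[.637,-.28,.068],18))
    for k,f,pt in(("green",lambda h:(h[...,0]>45)&(h[...,0]<80)&(h[...,1]>120),[.469,-.451,.01]),("tin",lambda h:(h[...,1]<60)&(h[...,2]>140),[.648,-.47,.015])):
        print(n,k,cen(D[n],f,pt),cen(o,f,pt),cen(W[n],f,pt))
    im0,im1=D[n]["image"],W[n]["image"]
s=ctrl.read_state();print(s["clock"],s["opening"],s["contact_force"])
E
```

```text
side tile [20.3, 24.1, 411.0] [13.0, 18.8, 891.0]
side green [22.2, 22.5, 440.0] [22.6, 23.3, 399.0] [22.1, 22.4, 432.0]
side tin [23.7, 24.3, 182.0] [23.8, 24.3, 186.0] [23.9, 24.5, 180.0]
scene tile [20.3, 22.5, 685.0] [20.5, 22.0, 654.0]
scene green [20.9, 17.0, 767.0] [20.9, 17.0, 764.0] [20.9, 17.0, 765.0]
scene tin [20.5, 11.2, 350.0] [20.5, 11.2, 352.0] [20.5, 11.3, 357.0]
29.8417 0.10915104286986108 [ 0.20952567 -0.51372595 -2.43833441]
```

The scene view shows the tile unchanged. In the side view, the sight line to the tile crosses (0.55, 0, 0.30), where the wrist now is, so it is blocked. Handing in.

```bash
python3 -c "
from station import ctrl
ctrl.finish_job(); print(ctrl.read_state()['clock'])"
```

```text
the job is handed in; nothing more can be done
the job is handed in; nothing more can be done
```

I stood the brown tile upright on a short edge near the middle of the dark plinth and let go of it. I then took the magnifier by its neck, 59 mm from the lens centre. I handed the job in at about 30 s, still holding it level with the lens centred 8 cm above the plate's rosette.

**What the last checks showed**
- **Lens and level:** the handle lay within 1 px of its predicted line along its length, so the magnifier is level. The scene and side views put the lens centre within about 1.6 px of its target, roughly 3–4 mm. The three rosette measurements differed by up to 6 mm, and I used a weighted mean of them.
- **Grip:** steady, with about 2.4 N of downward load.
- **Tile:** the scene view showed the tile still standing after the magnifier was in place.
- **Bystanders:** the green plinth and the paste tin had not moved. The other bystanders' image patches differed only slightly from the start.
- **Plate:** I ran no separate before-and-after check on it. The contact forces gave no sign of touching it.

**What disagreed or could not be checked**
- The side-view tile check differed from before. I put this down to the wrist blocking that sight line.
- In the final wrist picture the rim ellipse came out about 7 % longer than wide. I take this to be the neck getting into the mask, because the same check gave 0.99 before the final move.
- The viewer's picture limit was reached, so I checked the final pose only by numbers, not by eye.

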